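Knock two chocolate bars out of their mould into the packing tray

TASK

Turn the bar mould over by its roller handle and set it face down in the recess of the wooden packing tray, then rap it on the tray until both chocolate bars have dropped out. Lift the mould away so that the bars stay lying in the tray's two lanes, pattern up, and put the empty mould back down flat on the worktop beside the tray. Do not touch the chocolate with the fingers, and leave the timer, cup and sugar shaker where they are.

Things in the scene. Friction and masses are not known exactly. Their poses are not given: they have to be found in the camera images.
- mould: White bar mould, loose, 130 (x) x 140 (y) x 32 mm (z), 0.45 kg plus two bars, open side up at the start. Origin: centre of the underside; y towards its wire handle, z out of the open side. Two cavities side by side along x hold one bar each; their mouths lie 10 mm below the 6 mm thick rim (rim edge at z = 32).
- mould_grip (a point): Middle of the handle's black roller, at mould (0, 118, 16) mm, axes as the mould's. Roller 16 mm thick, along x, 60 mm free between collars; wire arms at x = -44 and 44; 40 mm free between it and the mould's end. It turns on the wire with slight drag: pinched across y from above and lifted, the mould swings under it and hangs by it, and can be laid down again to either side over its foot.
- mould_foot (a point): Foot of the mould, at mould (0, -70, 32) mm: middle of the rim edge at the end away from the handle, axes as the mould's. When the mould hangs, the foot end is lowest, 188 mm under the roller, and the open side looks to where the foot lay before (old -y). Standing on the foot and laid over towards that side, pivoting on this edge, the mould comes face down.
- mould_lips (a point): Middle between the cavities, at mould (0, 0, 24) mm, axes as the mould's. Springy lips along the cavity mouths hold the bars, also upside down, while the mould is turned slowly or set down gently. With the mould face down on its rim, raising the handle end 50 mm and letting it fall on the tray knocks the bars out; repeat if one stays.
- tray: Light wooden packing tray, 156 (x) x 166 (y) mm, fixed. Origin: centre of its underside, z up. Floor at z = 6; a bevelled lip all round, 11 mm high over the worktop, encloses a recess, 133 x 143 mm at the floor, that takes the face-down mould with 1.5 mm play a side, handle to +y or -y; the handle passes over the lip. Seated, the mould's origin is at z = 38, its roller at z = 22.
- tray_floor (a point): Middle of the tray's floor, at tray (0, 0, 6) mm, axes as the tray's. Three ribs along y on the floor, 4 mm high, from y = -42 to 42, at x = -55, 0 and 55 mm, make two lanes centred on x = -28 and 28, one bar each.
- bar_a: Dark chocolate bar, 40 (x) x 90 (y) x 12 mm, 60 g, narrowing to 34 x 86 at the face with 2 x 5 squares; starts in the cavity at mould x = -29. Origin: centre of the patterned face; z from there to the smooth back (up in the upright mould, down when pattern up). Turned out it lies at z = 18 mm in the tray's frame; still held in the seated mould, at about 28.
- bar_b: The second bar, like bar_a, in the cavity at mould x = 29.
- kitchen_timer: White round kitchen timer with a red knob, 72 x 72 x 35 mm, bystander. Origin: centre of its underside.
- cup_orange: Orange cup, 58 x 87 x 56 mm, bystander. Origin: centre of its underside.
- sugar_shaker: Glass sugar shaker with a metal top, 44 mm across, 90 mm high, bystander. Origin: centre of its underside.

How it is judged:
By the outcome, as a careful person would: the job done as asked, in the order asked, and still so for the second after the job is handed in, with the robot touching nothing.
It also fails if it takes over 72 s, if anything falls off the work surface, if the arm or the gripper's body presses on something with over 40 N, if the wrist force passes 120 N, or if a joint passes its speed limit or range.

ROBOT

A 6-joint arm with a two-finger parallel gripper is mounted at the origin on a cart in front of the work surface, level with it; the furniture and walls round the work are solid. World frame = base frame: x ahead of the robot, y to its left, z up, the work surface at z = 0. Lengths are in m, angles in rad, forces in N, time in s.
With the tool pointing down it reaches from about 0.225 to 0.875 m from the base axis. Payload 3.4 kg.
Tool frame: the origin (TCP) lies on the centre line of the jaws, within the pads' length; the fingertips stand 22 mm ahead of it and the grasp point (between the pads) lies 3 mm ahead of it; z points along the fingers, y is the line along which they close (so a half turn about z gives the same grasp; the last joint's range is limited). The gripper opens to 85 mm and grips with 20 to 120 N. Pads are 22 mm wide; open, the fingers measure 114 mm over their backs; the gripper's body (76 mm by 85 mm) begins 54 mm behind the grasp point. The pads swing forward as they close: fully open they stand 13 mm farther back than shut.
Start: joints at [1.148, 0.276, 1.505, -0, 1.361, -0.121], TCP at [0.171, 0.549, 0.253] pointing down, gripper open.
Joint ranges: [-2.89, 2.89], [-0.75, 2.08], [0.22, 2.7], [-1.18, 4.32], [0.11, 2.71], [-2.7, 2.7]. Speed limits (rad/s): [2.57, 2.57, 3.14, 3.14, 3.14, 3.14].

INTERFACE

Orientations are given as a unit quaternion [w, x, y, z].
In Python, from rig import manip gives the robot as it stands.
- The arm moves only by the shell command python3 steer.py FILE [OPENING] [FORCE], which reads ROWS from the file FILE. ROWS is 1 to 5 rows, parted by a bar, with the numbers parted by commas; each row has 4 numbers: dx, dy, dz in m, then a turn about the tool's z in rad; each row shifts and turns the commanded pose from where the row before left it, along the tool's axes as they then stand; what a row does not reach is not made up. A row lasts 1/12 s, in which the tool goes at most 0.0417 m and 0.125 rad, less where a joint would pass 70% of its speed; a pose out of reach is approached as far as the arm can. OPENING is the finger opening in m, set as the command begins (- or left out keeps the last). The fingers move at their own pace and stop on an object; FORCE is the grip in N (left out, the last holds). Time passes only in rows, so rows that do not move let the fingers close. It prints the time, the measured TCP pose, the force, the opening and the grip force at its end. Input that does not fit is refused with a message, and nothing moves.
- manip.get_state(): the state, without advancing time (a new reading comes with each control period).
- manip.get_image(name): name is "scene" or "top"; returns a dict with "img" (384x512x3 uint8, red, green, blue), "camera_matrix" (3x3 intrinsics, pixels), "T" (4x4, takes a point from camera to world coordinates). Camera axes: x right, y down, z forward; pixel columns grow to the right and rows downward; lengths in m; the calibration is good to about 2 mm. A picture is of the moment at which its call begins. There is no depth.
- manip.sign_off(): hands the job in; it is judged then, once.
The state is a dict: "clock": time; "qpos": joint angles; "qd": joint speeds; "effort": joint torques, N m; "position": TCP position; "ee_rot": TCP orientation; "contact_force": force on the tool from outside, world axes, zero at the start; "moment": the same for the moment, N m; "width": finger opening in m; "gripper_force": force on a finger pad.
Only numpy, scipy, OpenCV 4.12 (cv2) and the standard library are available. Lean on these libraries where they do the work, as an engineer would, in place of code of your own. Each camera call takes 0.05 s, during which the arm holds its last target. There are 200 camera calls.

## Working session

There is one attempt and no reset: what is moved stays moved. The work goes in short steps, Python scripts to look and compute and a shell command to move; the robot and the scene stay as the last step left them, time stands still between calls to the robot, and variables do not carry over. Pictures are saved under pics/ and viewed, at most 13 in all, crops included, and the job is handed in when it is done.

```bash
ls; mkdir -p pics
python3 - <<'E'
from rig import manip
import cv2,json
s=manip.get_state();print({k:s[k] for k in('clock','position','ee_rot','width')})
for n in('scene','top'):
    d=manip.get_image(n);cv2.imwrite(f'pics/{n}0.png',cv2.resize(d['img'][:,:,::-1],(800,600),interpolation=cv2.INTER_CUBIC))
    print(n,d['camera_matrix'],d['T'])
E
```

```text
pics
rig.py
steer.py
{'clock': 0.0, 'position': array([0.17073114, 0.5485624 , 0.25242818]), 'ee_rot': array([-2.43162970e-04,  1.50333137e-01,  9.88634967e-01, -8.88789467e-04]), 'width': 0.08547524798015536}
scene [[492.48666887   0.         250.66874403]
 [  0.         492.48666887 201.76479856]
 [  0.           0.           1.        ]] [[ 8.48459468e-01  4.48427893e-01 -2.81120893e-01  9.21083825e-01]
 [ 5.29259311e-01 -7.17816114e-01  4.52354516e-01 -7.81498309e-01]
 [ 1.05527568e-03 -5.32590321e-01 -8.46372516e-01  1.40114314e+00]
 [ 0.00000000e+00  0.00000000e+00  0.00000000e+00  1.00000000e+00]]
top [[398.95558578   0.         250.55320641]
 [  0.         398.95558578 186.53147717]
 [  0.           0.           1.        ]] [[ 0.0266759  -0.98494775  0.17078152  0.24899606]
 [-0.99964099 -0.02585482  0.00703049 -0.02408885]
 [-0.00250914 -0.17090775 -0.98528384  1.28933017]
 [ 0.          0.          0.          1.        ]]
```

View pics/scene0.png

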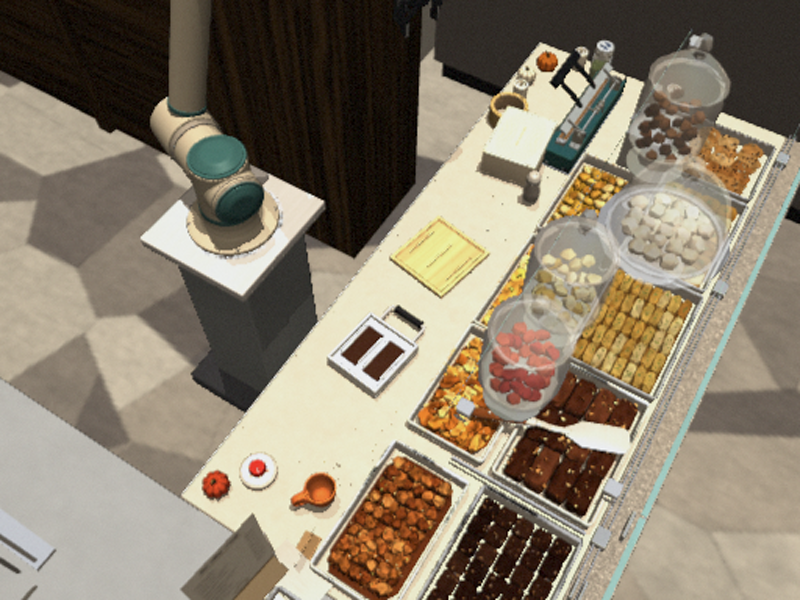

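View pics/top0.png

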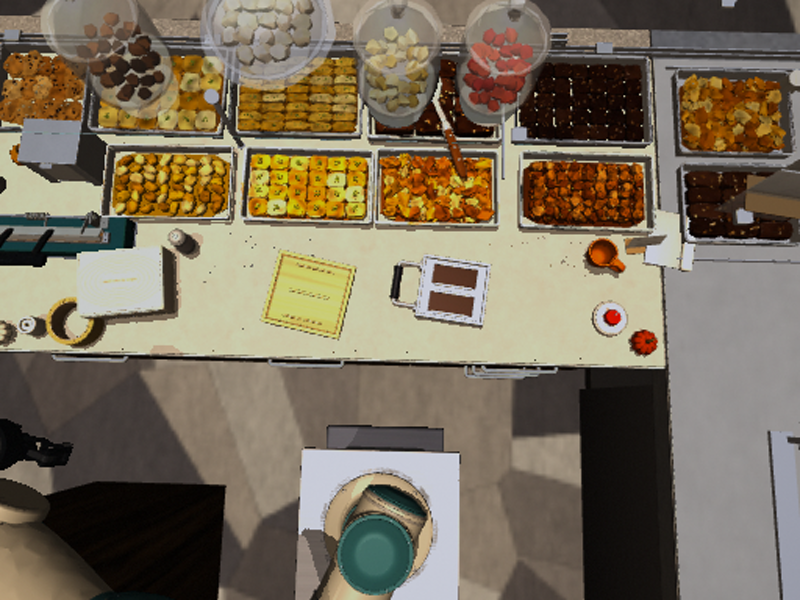

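The scene view shows the mould at (375,350) with its roller at (408,318), and the tray at (440,255). The top view shows the mould at (455,290), the roller at (397,282) and the tray at (310,293). I'll enlarge crops of both.

Run:
```python
from rig import manip
import cv2
for n,(x,y,w,h) in {'scene':(200,130,120,130),'top':(160,150,160,75)}.items():
    d=manip.get_image(n);c=d['img'][y:y+h,x:x+w,::-1]
    k=5 if n=='top' else 4.6
    c=cv2.resize(c,None,fx=k,fy=k,interpolation=cv2.INTER_CUBIC)
    cv2.imwrite(f'pics/{n}1.png',c);print(c.shape)
```

```text
(598, 552, 3)
(375, 800, 3)
```

View pics/scene1.png

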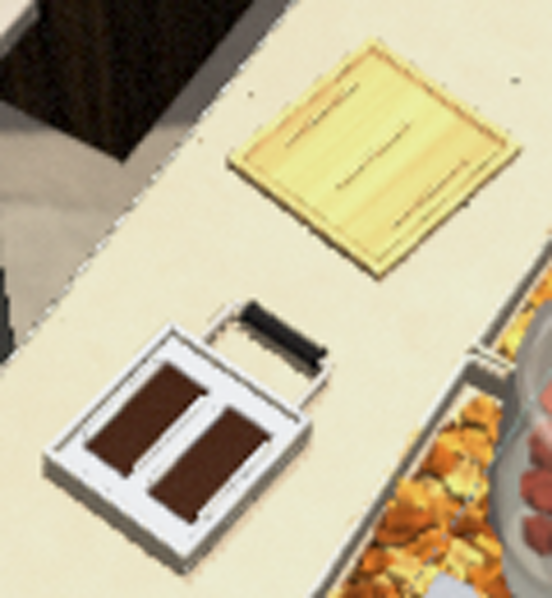

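View pics/top1.png

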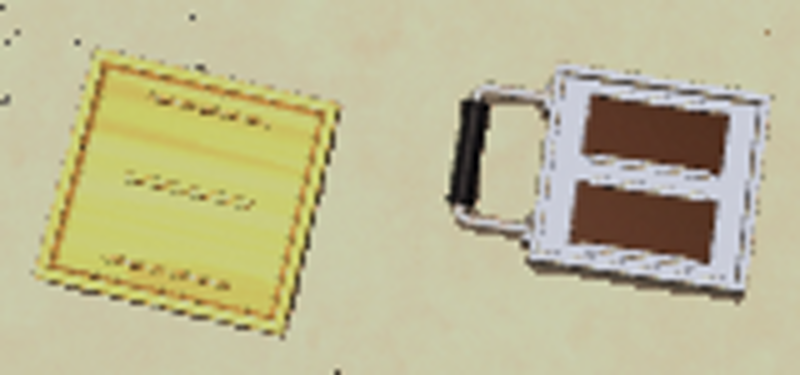

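The scene crop shows the mould rim corners at (172,326), (312,422), (183,555) and (45,460), the roller ends at (250,310) and (320,358), and the tray corners at (372,40), (520,148), (380,275) and (228,158). The top crop shows the same points: rim (557,68), (768,97), (742,285), (530,258); roller (474,100), (462,205); tray (98,50), (340,103), (283,335), (38,275).

```bash
cat > h.py <<'E'
from rig import manip
import numpy as np, cv2
from scipy.optimize import least_squares
from scipy.spatial.transform import Rotation as R
CAM={'scene':(200,130,4.6),'top':(160,150,5.)}
def cal():
    o={}
    for n in CAM:
        d=manip.get_image(n);W=np.linalg.inv(d['T']);o[n]=(d['camera_matrix'],W)
    return o
def proj(c,X):
    K,W=c;p=(K@(W[:3,:3]@np.atleast_2d(X).T+W[:3,3:])).T;return p[:,:2]/p[:,2:]
def uncrop(n,p):
    x,y,k=CAM[n];return (np.array(p,float)+.5)/k-.5+[x,y]
def tri(c,uv):
    A=[c[n][0]@c[n][1][:3] for n in('scene','top')]
    X=cv2.triangulatePoints(A[0],A[1],np.array(uv['scene']).T,np.array(uv['top']).T);return (X[:3]/X[3]).T
def fit(c,M,uv,x0):
    M=np.array(M)
    def W(p):return np.array([p[0],p[1],0])+M@R.from_euler('z',p[2]).as_matrix().T
    f=lambda p:np.concatenate([(proj(c[n],W(p))-uv[n]).ravel() for n in uv])
    r=least_squares(f,x0,loss='soft_l1');return r.x,np.abs(r.fun).reshape(-1,2).round(2)
E
cat > m.py <<'E'
from h import *
c=cal()
# order: -x+y, +x+y, +x-y, -x-y
mo={'scene':[(172,326),(312,422),(183,555),(45,460),(250,310),(320,358)],'top':[(530,258),(557,68),(768,97),(742,285),(462,205),(474,100)]}
tr={'scene':[(372,40),(520,148),(380,275),(228,158)],'top':[(38,275),(98,50),(340,103),(283,335)]}
for nm,d,M in(('mould',mo,[(-.065,.07,.032),(.065,.07,.032),(.065,-.07,.032),(-.065,-.07,.032),(-.03,.118,.016),(.03,.118,.016)]),('tray',tr,[(a*.078,b*.083,.006) for a,b in((-1,1),(1,1),(1,-1),(-1,-1))])):
    uv={n:uncrop(n,d[n]) for n in d}
    print(nm,tri(c,uv).round(4).tolist());p,r=fit(c,M,uv,[.4,0,0]);print(p.round(4),r.tolist())
    if nm=='mould':print('roller',(p[:2]+R.from_euler('z',p[2]).as_matrix()[:2,:2]@[0,.118]).round(4))
E
python3 m.py
```

```text
mould [[0.4222, -0.0645, 0.0227], [0.5481, -0.0792, 0.0216], [0.5298, -0.2165, 0.0279], [0.4071, -0.2018, 0.0203], [0.4585, -0.0187, 0.013], [0.5251, -0.0269, 0.016]]
[ 0.4772 -0.1409 -0.1228] [[0.12, 1.86], [0.54, 1.23], [0.76, 0.33], [0.73, 2.16], [0.27, 0.35], [0.77, 0.45], [0.23, 0.12], [0.1, 1.55], [0.91, 1.07], [1.11, 0.99], [0.06, 1.65], [0.39, 1.41]]
roller [ 0.4917 -0.0238]
tray [[0.405, 0.2537, 0.0056], [0.5551, 0.2227, 0.0049], [0.5232, 0.0617, 0.0087], [0.3705, 0.0934, 0.0076]]
[ 0.4635  0.1581 -0.2041] [[0.06, 0.47], [0.73, 0.21], [0.15, 0.53], [0.26, 0.41], [0.53, 0.3], [0.09, 0.34], [0.28, 0.28], [0.15, 0.02]]
```

```bash
cat > d.py <<'E'
import sys;from h import *
# frame origins: tool delta to a target given in mould0 or tray frame (mm) ; args: frame x y z(world mm of TCP)
F={'m':(.4772,-.1409,-.1228),'t':(.4635,.1581,-.2041)}
s=manip.get_state();q=s['ee_rot'];r=R.from_quat(np.r_[q[1:],q[0]]).as_matrix()
x,y,a=F[sys.argv[1]];t=np.array([float(v) for v in sys.argv[2:5]])/1e3
Z=R.from_euler('z',a).as_matrix();T=np.array([x,y,0])+Z@t
print('clock',round(s['clock'],2),'local now mm',((s['position']-[x,y,0])@Z*1e3).round(1),'tool y yaw err',round(a-np.arctan2(-r[0,1],r[1,1]),4))
print('delta in tool axes aligned mm (x,y,z):',(((T-s['position'])@Z)*[-1,1,-1]*1e3).round(1),'F',s['contact_force'].round(1),'w',round(s['width'],4),s['gripper_force'])
E
echo '0,0,0,-0.09 | 0,0,0,-0.09' > path.dat && python3 steer.py path.dat 0.04 ; python3 d.py m 0 118 80
```

```text
clock: 0.47
position: [0.1709, 0.549, 0.2532]
ee_rot: [-0.0, 0.059, 0.998, -0.0]
contact_force: [-0.4, -0.0, -0.2]
width: 0.0634
gripper_force: 0.0
clock 0.47 local now mm [-388.5  647.1  253.2] tool y yaw err -0.0053
delta in tool axes aligned mm (x,y,z): [-388.5 -529.1  173.2] F [-0.4 -0.  -0.2] w 0.0634 0.0
```

```bash
for i in 1; do echo '-0.0195,-0.0265,0.004,0.005 | -0.0195,-0.0265,0.004,0 | -0.0195,-0.0265,0.004,0 | -0.0195,-0.0265,0.004,0 | -0.0195,-0.0265,0.004,0' > path.dat && python3 steer.py path.dat >/dev/null; echo '-0.0195,-0.0265,0.004,0 | -0.0195,-0.0265,0.004,0 | -0.0195,-0.0265,0.004,0 | -0.0195,-0.0265,0.004,0 | -0.0195,-0.0265,0.004,0' > path.dat && python3 steer.py path.dat >/dev/null;echo '-0.0195,-0.0265,0.008,0 | -0.0195,-0.0265,0.008,0 | -0.0195,-0.0265,0.008,0 | -0.0195,-0.0265,0.008,0 | -0.0195,-0.0265,0.008,0' > path.dat && python3 steer.py path.dat >/dev/null;  done; python3 d.py m 0 118 80
```

```text
clock 1.72 local now mm [-96.7 247.2 173.2] tool y yaw err 0.0041
delta in tool axes aligned mm (x,y,z): [ -96.7 -129.2   93.2] F [0.8 0.2 0.5] w 0.0399 0.0
```

```bash
echo '-0.0195,-0.026,0.018,-0.004 | -0.0195,-0.026,0.018,0 | -0.0195,-0.026,0.018,0 | -0.0195,-0.026,0.018,0 | -0.0187,-0.0252,0.018,0' > path.dat && python3 steer.py path.dat >/dev/null; echo '0,0,0,0 | 0,0,0,0 | 0,0,0,0' > path.dat && python3 steer.py path.dat >/dev/null;  python3 d.py m 0 118 27
python3 - <<'E'
from h import *
o=[]
for n,(x,y,w,h) in {'scene':(225,170,80,75),'top':(200,150,80,75)}.items():
    d=manip.get_image(n);o.append(cv2.resize(d['img'][y:y+h,x:x+w,::-1],(400,375),interpolation=cv2.INTER_CUBIC))
cv2.imwrite('pics/a.png',np.hstack(o))
E
```

```text
clock 2.38 local now mm [ -1.4 119.6  83.3] tool y yaw err 0.0008
delta in tool axes aligned mm (x,y,z): [-1.4 -1.6 56.3] F [-0.1  0.6 -0.1] w 0.0397 0.0
```

View pics/a.png

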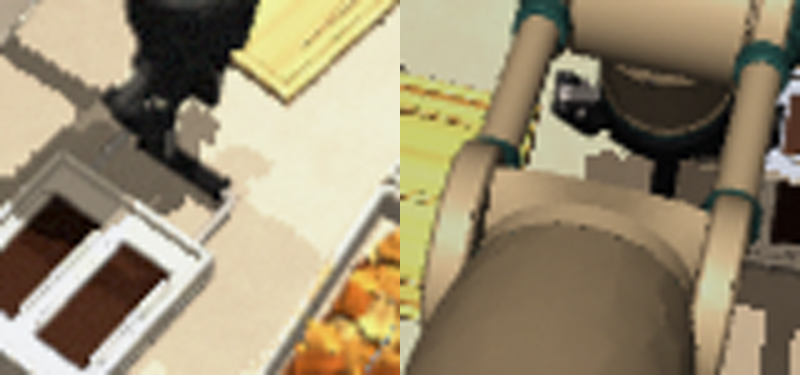

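The left half (scene view) shows the fingers above the roller at about (190,170), between the arms. The arm covers the top view. I'll go down and close.

```bash
echo '-0.0014,-0.0016,0.015,0 | 0,0,0.015,0 | 0,0,0.013,0 | 0,0,0.008,0 | 0,0,0.005,0' > path.dat && python3 steer.py path.dat >/dev/null; echo '0,0,0,0 | 0,0,0,0' > path.dat && python3 steer.py path.dat; python3 d.py m 0 118 26;  echo '0,0,0,0 | 0,0,0,0 | 0,0,0,0 | 0,0,0,0 | 0,0,0,0' > path.dat && python3 steer.py path.dat 0.0 40; python3 d.py m 0 118 26
```

```text
clock: 3.07
position: [0.4924, -0.0237, 0.0277]
ee_rot: [0.0, 0.061, 0.998, 0.0]
contact_force: [0.7, -0.2, -0.3]
width: 0.04
gripper_force: 0.0
clock 3.07 local now mm [  0.7 118.2  27.7] tool y yaw err -0.0008
delta in tool axes aligned mm (x,y,z): [ 0.7 -0.2  1.7] F [ 0.7 -0.2 -0.3] w 0.04 0.0
clock: 3.48
position: [0.4928, -0.0237, 0.0282]
ee_rot: [0.001, 0.062, 0.998, 0.0]
contact_force: [-0.1, 2.9, 6.1]
width: 0.0139
gripper_force: 39.0
clock 3.48 local now mm [  1.1 118.2  28.2] tool y yaw err 0.0007
delta in tool axes aligned mm (x,y,z): [ 1.1 -0.2  2.2] F [-0.1  2.9  6.1] w 0.0139 39.043137431144714
```

Width 13.9 mm is less than the 16 mm roller, so the grip is probably too high. I'll open, go lower and close again.

```bash
echo '0,0,0,0 | 0,0,0,0 | 0,0,0.002,0 | 0,0,0.002,0 | 0,0,0,0' > path.dat && python3 steer.py path.dat 0.03; python3 d.py m 0 118 24;  echo '0,0,0,0 | 0,0,0,0 | 0,0,0,0 | 0,0,0,0' > path.dat && python3 steer.py path.dat 0.0 40; python3 d.py m 0 118 24
```

```text
clock: 3.9
position: [0.4918, -0.0242, 0.0227]
ee_rot: [-0.001, 0.061, 0.998, 0.0]
contact_force: [-0.6, -0.5, -0.1]
width: 0.0299
gripper_force: 0.0
clock 3.9 local now mm [  0.2 117.6  22.7] tool y yaw err 0.0
delta in tool axes aligned mm (x,y,z): [ 0.2  0.4 -1.3] F [-0.6 -0.5 -0.1] w 0.0299 0.0
clock: 4.23
position: [0.492, -0.0239, 0.0231]
ee_rot: [-0.0, 0.061, 0.998, 0.0]
contact_force: [-0.1, -0.1, -1.3]
width: 0.0145
gripper_force: 38.9
clock 4.23 local now mm [  0.4 117.9  23.1] tool y yaw err 0.0001
delta in tool axes aligned mm (x,y,z): [ 0.4  0.1 -0.9] F [-0.1 -0.1 -1.3] w 0.0145 38.93469750881195
```

```bash
echo '0,0,-0.004,0 | 0,0,-0.006,0 | 0,0,-0.007,0 | 0,0,-0.007,0 | 0,0,-0.007,0' > path.dat && python3 steer.py path.dat | grep force; echo '0,0,-0.007,0 | 0,0,-0.007,0 | 0,0,-0.007,0 | 0,0,-0.007,0 | 0,0,-0.007,0' > path.dat && python3 steer.py path.dat | grep force;echo '0,0,-0.007,0 | 0,0,-0.007,0 | 0,0,-0.007,0 | 0,0,-0.007,0 | 0,0,-0.007,0' > path.dat && python3 steer.py path.dat | grep force;echo '0,0,-0.007,0 | 0,0,-0.007,0 | 0,0,-0.007,0 | 0,0,-0.007,0 | 0,0,-0.007,0' > path.dat && python3 steer.py path.dat | grep force;echo '0,0,-0.007,0 | 0,0,-0.007,0 | 0,0,-0.007,0 | 0,0,-0.007,0 | 0,0,-0.007,0' > path.dat && python3 steer.py path.dat | grep force;echo '0,0,-0.007,0 | 0,0,-0.007,0 | 0,0,-0.007,0 | 0,0,-0.007,0 | 0,0,-0.007,0' > path.dat && python3 steer.py path.dat | grep force;echo '0,0,-0.006,0 | 0,0,-0.006,0 | 0,0,-0.006,0 | 0,0,-0.006,0 | 0,0,0,0' > path.dat && python3 steer.py path.dat | grep force; python3 d.py t 0 52 240
```

```text
contact_force: [0.1, -1.5, -2.8]
gripper_force: 39.0
contact_force: [-0.1, -2.2, -4.1]
gripper_force: 39.0
contact_force: [-0.2, -0.9, -3.8]
gripper_force: 39.0
contact_force: [-0.2, -1.3, -3.7]
gripper_force: 39.1
contact_force: [-0.8, -0.1, -7.2]
gripper_force: 39.0
contact_force: [0.0, -0.5, -5.5]
gripper_force: 39.2
contact_force: [-0.1, -0.6, -6.0]
gripper_force: 39.2
clock 7.15 local now mm [  65.7 -172.6  254.7] tool y yaw err -0.0813
delta in tool axes aligned mm (x,y,z): [ 65.7 224.6  14.7] F [-0.1 -0.6 -6. ] w 0.0144 39.151872396469116
```

```bash
echo '0,0,0,0.027 | 0,0,0,0.027 | 0,0,0,0.027 | 0.001,0.003,0,0 | 0.002,0.006,0,0' > path.dat && python3 steer.py path.dat >/dev/null; echo '0.003,0.009,0,0 | 0.0035,0.012,0,0 | 0.0035,0.012,0,0 | 0.0035,0.012,0,0 | 0.0035,0.012,0,0' > path.dat && python3 steer.py path.dat >/dev/null; echo '0.0035,0.012,0,0 | 0.0035,0.012,0,0 | 0.0035,0.012,0,0 | 0.0035,0.012,0,0 | 0.0035,0.012,0,0' > path.dat && python3 steer.py path.dat >/dev/null;echo '0.0035,0.012,0,0 | 0.0035,0.012,0,0 | 0.0035,0.012,0,0 | 0.0035,0.012,0,0 | 0.0035,0.012,0,0' > path.dat && python3 steer.py path.dat >/dev/null;echo '0.004,0.009,0,0 | 0.003,0.006,0,0 | 0.002,0.004,0,0 | 0,0.002,0,0 | 0,0,0,0' > path.dat && python3 steer.py path.dat >/dev/null;echo '0,0,0,0 | 0,0,0,0 | 0,0,0,0 | 0,0,0,0 | 0,0,0,0' > path.dat && python3 steer.py path.dat >/dev/null; python3 d.py t 0 52 240
python3 - <<'E'
from h import *
o=[]
for n,(x,y,w,h) in {'scene':(235,90,100,140),'top':(150,140,100,140)}.items():
    d=manip.get_image(n);o.append(cv2.resize(d['img'][y:y+h,x:x+w,::-1],(400,560),interpolation=cv2.INTER_CUBIC))
cv2.imwrite('pics/b.png',np.hstack(o))
E
```

```text
clock 9.65 local now mm [  1.1  34.1 253.3] tool y yaw err 0.0003
delta in tool axes aligned mm (x,y,z): [ 1.1 17.9 13.3] F [-0.4 -0.5 -6.2] w 0.0143 39.20244634151459
```

View pics/b.png

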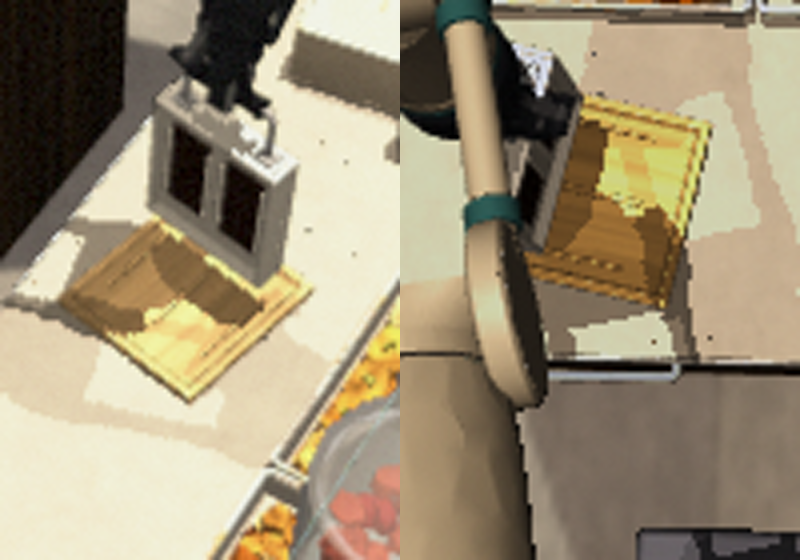

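The mould hangs cleanly, open side towards -y, with both bars held. The foot rim runs from (152,207) to (275,288) in the left half, above the +y half of the tray. I'll lower it onto the ribs.

```bash
echo '0.001,0.003,0.006,0 | 0,0.005,0.008,0 | 0,0.005,0.008,0 | 0,0.003,0.008,0 | 0,0.002,0.006,0' > path.dat && python3 steer.py path.dat >/dev/null; echo '0,0,0.004,0 | 0,0,0.003,0 | 0,0,0.002,0 | 0,0,0,0 | 0,0,0,0' > path.dat && python3 steer.py path.dat >/dev/null; python3 d.py t 0 52 205;echo '0,0,0.001,0 | 0,0,0.001,0 | 0,0,0.001,0 | 0,0,0,0' > path.dat && python3 steer.py path.dat | grep contact; python3 d.py t 0 52 205
```

```text
clock 10.58 local now mm [1.000e-01 5.230e+01 2.085e+02] tool y yaw err -0.0001
delta in tool axes aligned mm (x,y,z): [ 0.1 -0.3  3.5] F [-0.   0.3 -6.1] w 0.0146 39.20445263385773
contact_force: [-0.4, 1.3, -6.8]
clock 10.92 local now mm [-1.000e-01  5.230e+01  2.052e+02] tool y yaw err -0.0002
delta in tool axes aligned mm (x,y,z): [-0.1 -0.3  0.2] F [-0.4  1.3 -6.8] w 0.0141 39.19994294643402
```

```bash
echo '0,0,0.001,0 | 0,0,0.001,0 | 0,0,0,0' > path.dat && python3 steer.py path.dat | grep contact; echo '0,0,0.001,0 | 0,0,0.001,0 | 0,0,0,0' > path.dat && python3 steer.py path.dat | grep contact;  python3 d.py t 0 52 205
```

```text
contact_force: [-1.6, 1.1, 3.7]
contact_force: [-3.8, 2.4, 12.9]
clock 11.42 local now mm [  0.7  54.  204.6] tool y yaw err -0.0
delta in tool axes aligned mm (x,y,z): [ 0.7 -2.  -0.4] F [-3.8  2.4 12.9] w 0.0149 41.16712152957916
```

```bash
echo '0,0,-0.0015,0 | 0,0,-0.0015,0 | 0,-0.004,0,0 | 0,-0.006,0,0 | 0,-0.006,0,0' > path.dat && python3 steer.py path.dat | grep contact; echo '0,-0.006,0,0 | 0,-0.006,0,0 | 0,-0.006,0.0005,0 | 0,-0.0065,0.001,0 | 0,-0.0065,0.001,0' > path.dat && python3 steer.py path.dat | grep contact; echo '0,-0.0065,0.0015,0 | 0,-0.0065,0.0018,0 | 0,-0.0062,0.002,0 | 0,-0.0062,0.0022,0 | 0,-0.0062,0.0023,0' > path.dat && python3 steer.py path.dat | grep contact; python3 d.py t 0 -13.3 195
```

```text
contact_force: [-1.7, 0.6, 6.8]
contact_force: [-1.7, -1.3, 8.6]
contact_force: [-3.9, -5.3, 16.0]
clock 12.67 local now mm [  1.1 -28.3 194.2] tool y yaw err -0.0012
delta in tool axes aligned mm (x,y,z): [ 1.1 15.  -0.8] F [-3.9 -5.3 16. ] w 0.0145 41.34569048881531
```

```bash
echo '0,-0.0055,0,0 | 0,-0.0055,0.001,0 | 0,-0.0055,0.002,0 | 0,-0.0057,0.0029,0 | 0,-0.0057,0.0031,0' > path.dat && python3 steer.py path.dat | grep contact; echo '0,-0.0057,0.0033,0 | 0,-0.0057,0.0035,0 | 0,-0.0057,0.0037,0 | 0,-0.005,0.004,0 | 0,-0.005,0.0041,0' > path.dat && python3 steer.py path.dat | grep contact; python3 d.py t 0 -82 165; echo '0,-0.005,0.0042,0 | 0,-0.005,0.0044,0 | 0,-0.005,0.0045,0 | 0,0,0,0' > path.dat && python3 steer.py path.dat| grep contact; python3 d.py t 0 -97 151
```

```text
contact_force: [-1.1, -2.2, 3.6]
contact_force: [-1.4, -5.6, 6.9]
clock 13.5 local now mm [  0.3 -82.9 164.3] tool y yaw err -0.0012
delta in tool axes aligned mm (x,y,z): [ 0.3  0.9 -0.7] F [-1.4 -5.6  6.9] w 0.0147 40.45359671115875
contact_force: [-1.9, -7.0, 4.2]
clock 13.83 local now mm [ -0.2 -98.6 150.4] tool y yaw err -0.0008
delta in tool axes aligned mm (x,y,z): [-0.2  1.6 -0.6] F [-1.9 -7.   4.2] w 0.0147 40.233837962150574
```

```bash
echo '0,0.001,0.004,0 | 0,0.001,0.005,0 | 0,0,0.005,0 | 0,0,0.005,0 | 0,0,0.005,0' > path.dat && python3 steer.py path.dat | grep contact; python3 d.py t 0 -98 120; echo '0,0,0.004,0 | 0,-0.001,0.004,0 | 0,-0.002,0.005,0 | 0,-0.002,0.005,0 | 0,-0.002,0.005,0' > path.dat && python3 steer.py path.dat | grep contact; python3 d.py t 0 -115 77
```

```text
contact_force: [-1.1, -6.2, 3.1]
clock 14.25 local now mm [  0.2 -95.4 126.7] tool y yaw err -0.0013
delta in tool axes aligned mm (x,y,z): [ 0.2 -2.6  6.7] F [-1.1 -6.2  3.1] w 0.0143 40.15440344810486
contact_force: [-1.0, -5.2, 0.7]
clock 14.67 local now mm [  -0.2 -101.8  103.4] tool y yaw err -0.0006
delta in tool axes aligned mm (x,y,z): [ -0.2 -13.2  26.4] F [-1.  -5.2  0.7] w 0.0147 39.9714320898056
```

```bash
echo '0,-0.002,0.005,0 | 0,-0.002,0.005,0 | 0,-0.002,0.005,0 | 0,-0.002,0.005,0 | 0,-0.002,0.005,0' > path.dat && python3 steer.py path.dat | grep contact; echo '0,0,0,0 | 0,0,0,0' > path.dat && python3 steer.py path.dat|grep contact; python3 d.py t 0 -113 77
python3 - <<'E'
from h import *
o=[]
for n,(x,y,w,h) in {'scene':(215,110,110,110),'top':(150,140,110,110)}.items():
    d=manip.get_image(n);o.append(cv2.resize(d['img'][y:y+h,x:x+w,::-1],(400,400) if n=='top' else (400,400),interpolation=cv2.INTER_CUBIC))
cv2.imwrite('pics/c.png',np.hstack(o))
E
```

```text
contact_force: [-1.7, -2.2, 0.1]
contact_force: [-0.6, -2.6, -0.7]
clock 15.25 local now mm [  -0.4 -111.1   78.8] tool y yaw err 0.0002
delta in tool axes aligned mm (x,y,z): [-0.4 -1.9  1.8] F [-0.6 -2.6 -0.7] w 0.0145 39.67206537723541
```

View pics/c.png

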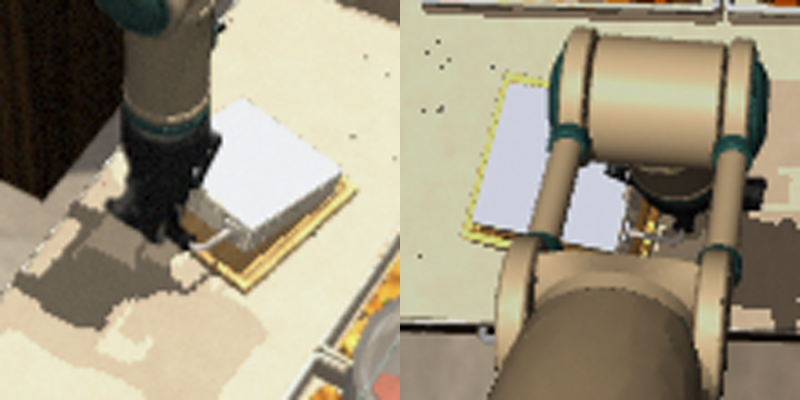

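The mould is laid over, with its yaw matching the tray. Its underside corners are at (510,85) and (473,225) in the top half, against tray corners (507,73) and (465,238). I'll check the x centring closer.

Run:
```python
from h import *
o=[]
for n,(x,y,w,h) in {'scene':(262,130,57,50),'top':(163,155,40,57)}.items():
    d=manip.get_image(n);o.append(cv2.resize(d['img'][y:y+h,x:x+w,::-1],None,fx=8,fy=8,interpolation=cv2.INTER_CUBIC))
o[0]=cv2.copyMakeBorder(o[0],0,456-400,0,0,cv2.BORDER_CONSTANT)
cv2.imwrite('pics/d.png',np.hstack(o));print(o[0].shape,o[1].shape)
```

```text
(456, 456, 3) (456, 320, 3)
```

View pics/d.png

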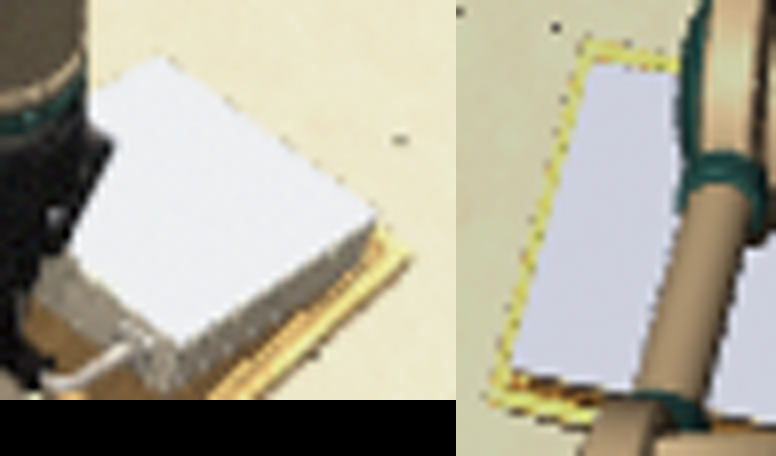

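In the scene part the mould's underside corners are at (165,57) and (377,213), and the tray corner is at (408,262). In the top part they are at (592,62) and (512,372), with tray corners at (588,40) and (492,395).

Run:
```python
from h import *
CAM.update(scene=(262,130,8.),top=(163,155,8.))
c=cal();uv={'scene':uncrop('scene',[(165,57),(377,213),(408,262)]),'top':uncrop('top',[(56,372),(136,62),(132,40)])}
X=tri(c,uv);Z=R.from_euler('z',-.2041).as_matrix();o=np.array([.4635,.1581,0])
print('tri in tray mm',((X-o)@Z*1e3).round(1).tolist())
for n,names in(('top',[(-65,0),(65,0)]),('scene',[(-65,0),(65,0)])):
    K,W=c[n];T=np.linalg.inv(W)
    for i,p in enumerate(uv[n]):
        z=.037 if i<2 else .009
        r=T[:3,:3]@np.linalg.solve(K,[*p,1]);P=T[:3,3]+r*(z-T[2,3])/r[2];print(n,((P-o)@Z*1e3).round(1))
p=uncrop('top',[(36,395)])[0];K,W=c['top'];T=np.linalg.inv(W);r=T[:3,:3]@np.linalg.solve(K,[*p,1]);print('top tray -x+y',((T[:3,3]+r*(.009-T[2,3])/r[2]-o)@Z*1e3).round(1))
```

```text
tri in tray mm [[-64.5, 73.2, 31.6], [62.7, 71.8, 34.1], [76.7, 82.4, 1.7]]
top [-66.4  69.9  37. ]
top [62.5 71.6 37. ]
top [76.4 82.2  9. ]
scene [-61.   71.1  37. ]
scene [63.7 69.5 37. ]
scene [79.2 76.6  9. ]
top tray -x+y [-74.9  81.9   9. ]
```

```bash
echo '-0.001,-0.001,0.005,0 | 0,-0.001,0.005,0 | 0,-0.001,0.005,0 | 0,-0.001,0.005,0 | 0,-0.001,0.005,0' > path.dat && python3 steer.py path.dat | grep contact; echo '0,-0.001,0.004,0 | 0,0,0.004,0 | 0,0,0.003,0 | 0,0,0,0 | 0,0,0,0' > path.dat && python3 steer.py path.dat|grep contact; python3 d.py t 0 -118 29;echo '0,0,0.003,0 | 0,0,0.003,0 | 0,0,0.002,0 | 0,0,0,0' > path.dat && python3 steer.py path.dat|grep contact;  python3 d.py t 0 -118 29
```

```text
contact_force: [-0.7, -2.7, -0.7]
contact_force: [-1.1, -3.3, -1.8]
clock 16.38 local now mm [   0.8 -117.1   43. ] tool y yaw err -0.0002
delta in tool axes aligned mm (x,y,z): [ 0.8 -0.9 14. ] F [-1.1 -3.3 -1.8] w 0.0144 39.6047705411911
contact_force: [-0.9, -1.8, -2.2]
clock 16.72 local now mm [   0.9 -117.1   35. ] tool y yaw err -0.0001
delta in tool axes aligned mm (x,y,z): [ 0.9 -0.9  6. ] F [-0.9 -1.8 -2.2] w 0.0146 39.59916114807129
```

```bash
echo '0,0,0.002,0 | 0,0,0.002,0 | 0,0,0,0 | 0,0,0,0' > path.dat && python3 steer.py path.dat|grep contact;  python3 d.py t 0 -118 29; echo '0,0,0.001,0 | 0,0,0.001,0 | 0,0,0,0 | 0,0,0,0' > path.dat && python3 steer.py path.dat|grep contact;  python3 d.py t 0 -118 29
```

```text
contact_force: [-1.1, -3.1, -2.3]
clock 17.05 local now mm [   0.9 -117.1   31.2] tool y yaw err -0.0001
delta in tool axes aligned mm (x,y,z): [ 0.9 -0.9  2.2] F [-1.1 -3.1 -2.3] w 0.0145 39.586472511291504
contact_force: [0.1, -2.4, -2.5]
clock 17.38 local now mm [   0.9 -117.2   29.2] tool y yaw err -0.0004
delta in tool axes aligned mm (x,y,z): [ 0.9 -0.8  0.2] F [ 0.1 -2.4 -2.5] w 0.0144 39.591922760009766
```

```bash
echo '0,0,0.001,0 | 0,0,0.001,0 | 0,0,0,0 | 0,0,0,0' > path.dat && python3 steer.py path.dat|grep contact;  python3 d.py t 0 -118 29
```

```text
contact_force: [-2.8, -3.3, 8.7]
clock 17.72 local now mm [   1.1 -117.4   28.1] tool y yaw err -0.0007
delta in tool axes aligned mm (x,y,z): [ 1.1 -0.6 -0.9] F [-2.8 -3.3  8.7] w 0.0143 40.643309354782104
```

The mould is seated. Now I'll raise the handle 50 mm on the arc and let it fall.

```bash
echo '0,0,-0.005,0 | 0,0.001,-0.006,0 | 0,0.001,-0.006,0 | 0,0.001,-0.006,0 | 0,0.001,-0.006,0' > path.dat && python3 steer.py path.dat | grep contact; echo '0,0.001,-0.006,0 | 0,0.0015,-0.006,0 | 0,0.0015,-0.006,0 | 0,0.0015,-0.006,0 | 0,0.001,-0.002,0' > path.dat && python3 steer.py path.dat | grep contact; echo '0,0,0,0 | 0,0,0,0' > path.dat && python3 steer.py path.dat|grep contact; python3 d.py t 0 -107 79; echo '0,0,0,0 | 0,0,0,0 | 0,0,0,0 | 0,0,0,0 | 0,0,0,0' > path.dat && python3 steer.py path.dat 0.055|grep contact; python3 d.py t 0 -118 60;python3 - <<'E'
from h import *
o=[]
for n,(x,y,w,h) in {'scene':(215,110,110,110),'top':(150,140,110,110)}.items():
    d=manip.get_image(n);o.append(cv2.resize(d['img'][y:y+h,x:x+w,::-1],(400,400),interpolation=cv2.INTER_CUBIC))
cv2.imwrite('pics/e.png',np.hstack(o))
E
```

```text
contact_force: [-0.6, 1.8, -2.7]
contact_force: [1.1, 1.2, -2.2]
contact_force: [1.0, 0.8, -2.3]
clock 18.72 local now mm [   1.2 -106.7   82.4] tool y yaw err -0.0005
delta in tool axes aligned mm (x,y,z): [ 1.2 -0.3  3.4] F [ 1.   0.8 -2.3] w 0.0149 39.74906623363495
contact_force: [0.4, 0.0, 1.1]
clock 19.13 local now mm [   1.2 -106.7   82.3] tool y yaw err -0.0001
delta in tool axes aligned mm (x,y,z): [  1.2 -11.3  22.3] F [0.4 0.  1.1] w 0.055 0.0
```

View pics/e.png

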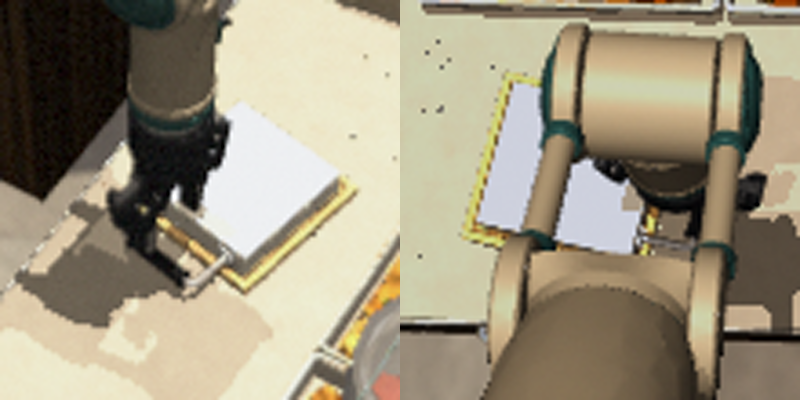

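The mould fell flat into the recess (underside corners at (240,100), (343,178), (240,262) in the left half). The roller is free at about (175,275), below the fingers. I'll grip it again and rap a second time, watching the weight.

```bash
echo '0,-0.004,0.004,0 | 0,-0.004,0.008,0 | 0,-0.003,0.01,0 | 0,0,0.012,0 | 0,0,0.01,0' > path.dat && python3 steer.py path.dat 0.042| grep contact; echo '0,0,0.006,0 | 0,0,0.003,0 | 0,0,0,0' > path.dat && python3 steer.py path.dat| grep contact; python3 d.py t 0 -118 28;  echo '0,0,0,0 | 0,0,0,0 | 0,0,0,0 | 0,0,0,0' > path.dat && python3 steer.py path.dat 0.0 40; python3 d.py t 0 -118 28
```

```text
contact_force: [-0.2, 0.8, 0.1]
contact_force: [0.6, -0.7, 0.5]
clock 19.9 local now mm [   0.4 -118.    28.5] tool y yaw err -0.0001
delta in tool axes aligned mm (x,y,z): [ 0.4 -0.   0.5] F [ 0.6 -0.7  0.5] w 0.0419 0.0
clock: 20.23
position: [0.441, 0.0426, 0.0296]
ee_rot: [0.001, 0.102, 0.995, -0.0]
contact_force: [-0.1, -1.4, -1.8]
width: 0.0145
gripper_force: 38.9
clock 20.23 local now mm [   1.3 -117.7   29.6] tool y yaw err -0.0005
delta in tool axes aligned mm (x,y,z): [ 1.3 -0.3  1.6] F [-0.1 -1.4 -1.8] w 0.0145 38.94785284996033
```

```bash
echo '0,0,-0.005,0 | 0,0.001,-0.006,0 | 0,0.001,-0.006,0 | 0,0.001,-0.006,0 | 0,0.001,-0.006,0' > path.dat && python3 steer.py path.dat | grep contact; echo '0,0.001,-0.006,0 | 0,0.0015,-0.006,0 | 0,0.0015,-0.006,0 | 0,0.0015,-0.005,0 | 0,0.001,-0.002,0' > path.dat && python3 steer.py path.dat | grep contact; for i in 1; do echo '0,0,0,0' > path.dat && python3 steer.py path.dat|grep contact;echo '0,0,0,0' > path.dat && python3 steer.py path.dat|grep contact;echo '0,0,0,0' > path.dat && python3 steer.py path.dat|grep contact;echo '0,0,0,0' > path.dat && python3 steer.py path.dat|grep contact; done; python3 d.py t 0 -107 79; echo '0,0,0,0 | 0,0,0,0 | 0,0,0,0 | 0,0,0,0 | 0,0,0,0' > path.dat && python3 steer.py path.dat 0.055|grep contact; python3 d.py t 0 -118 28
```

```text
contact_force: [0.3, 1.8, -2.8]
contact_force: [-0.6, -0.2, -1.7]
contact_force: [0.8, -0.7, -2.0]
contact_force: [0.0, -0.3, -1.7]
contact_force: [-0.2, -1.7, -1.5]
contact_force: [0.8, -0.5, -1.6]
clock 21.4 local now mm [   1.1 -107.5   83.1] tool y yaw err -0.0004
delta in tool axes aligned mm (x,y,z): [1.1 0.5 4.1] F [ 0.8 -0.5 -1.6] w 0.0145 39.242180585861206
contact_force: [-0.6, -0.5, -0.7]
clock 21.82 local now mm [   1.1 -107.1   83.4] tool y yaw err -0.0002
delta in tool axes aligned mm (x,y,z): [  1.1 -10.9  55.4] F [-0.6 -0.5 -0.7] w 0.0553 0.0
```

```bash
echo '0,-0.004,0.004,0 | 0,-0.004,0.008,0 | 0,-0.003,0.01,0 | 0,0,0.012,0 | 0,0,0.01,0' > path.dat && python3 steer.py path.dat 0.042| grep contact; echo '0,0,0.006,0 | 0,0,0.004,0 | 0,0,0,0' > path.dat && python3 steer.py path.dat| grep contact; python3 d.py t 0 -118 28;  echo '0,0,0,0 | 0,0,0,0 | 0,0,0,0 | 0,0,0,0' > path.dat && python3 steer.py path.dat 0.0 40|grep force; echo '0,0,-0.005,0 | 0,0.001,-0.006,0 | 0,0.001,-0.006,0 | 0,0.001,-0.006,0 | 0,0.001,-0.006,0' > path.dat && python3 steer.py path.dat | grep contact; echo '0,0.001,-0.006,0 | 0,0.002,-0.0061,0 | 0,0.002,-0.0062,0 | 0,0.0022,-0.0062,0 | 0,0.0024,-0.006,0' > path.dat && python3 steer.py path.dat | grep contact;echo '0,0.0028,-0.006,0 | 0,0.003,-0.006,0 | 0,0.0032,-0.0058,0 | 0,0.0033,-0.0057,0 | 0,0.0034,-0.0056,0' > path.dat && python3 steer.py path.dat | grep contact;python3 d.py t 0 -85 121
```

```text
contact_force: [-0.3, 0.1, -0.4]
contact_force: [-0.2, 0.5, -0.2]
clock 22.48 local now mm [   0.3 -118.5   28.4] tool y yaw err -0.0001
delta in tool axes aligned mm (x,y,z): [0.3 0.5 0.4] F [-0.2  0.5 -0.2] w 0.0417 0.0
contact_force: [-0.1, 1.2, 1.4]
gripper_force: 39.0
contact_force: [0.0, 2.1, -3.4]
contact_force: [0.2, 2.3, -3.6]
contact_force: [-0.3, 1.2, -2.6]
clock 24.07 local now mm [  1.  -88.5 118.4] tool y yaw err -0.0003
delta in tool axes aligned mm (x,y,z): [ 1.   3.5 -2.6] F [-0.3  1.2 -2.6] w 0.0145 39.033138155937195
```

```bash
echo '0,0.005,-0.005,0 | 0,0.005,-0.0055,0 | 0,0.005,-0.0055,0 | 0,0.005,-0.0055,0 | 0,0.005,-0.0055,0' > path.dat && python3 steer.py path.dat | grep contact; echo '0,0.005,-0.0047,0 | 0,0.005,-0.0045,0 | 0,0.005,-0.0043,0 | 0,0.005,-0.004,0 | 0,0.005,-0.0038,0' > path.dat && python3 steer.py path.dat | grep contact; echo '0,0.0055,-0.0038,0 | 0,0.0055,-0.0036,0 | 0,0.0057,-0.0034,0 | 0,0.0057,-0.0033,0 | 0,0.0057,-0.0032,0' > path.dat && python3 steer.py path.dat | grep contact;echo '0,0,0,0' > path.dat && python3 steer.py path.dat|grep contact; python3 d.py t 0 -10 185;python3 - <<'E'
from h import *
o=[]
for n,(x,y,w,h) in {'scene':(215,90,110,130),'top':(150,140,110,130)}.items():
    d=manip.get_image(n);o.append(cv2.resize(d['img'][y:y+h,x:x+w,::-1],(400,473),interpolation=cv2.INTER_CUBIC))
cv2.imwrite('pics/f.png',np.hstack(o))
E
```

```text
contact_force: [-1.6, -5.1, 1.3]
contact_force: [-0.9, -4.1, 4.2]
contact_force: [-0.0, -3.5, 5.5]
contact_force: [-1.5, -3.7, 6.7]
clock 25.4 local now mm [  1.4  -9.2 184.7] tool y yaw err -0.0008
delta in tool axes aligned mm (x,y,z): [ 1.4 -0.8 -0.3] F [-1.5 -3.7  6.7] w 0.0146 40.02644956111908
```

View pics/f.png

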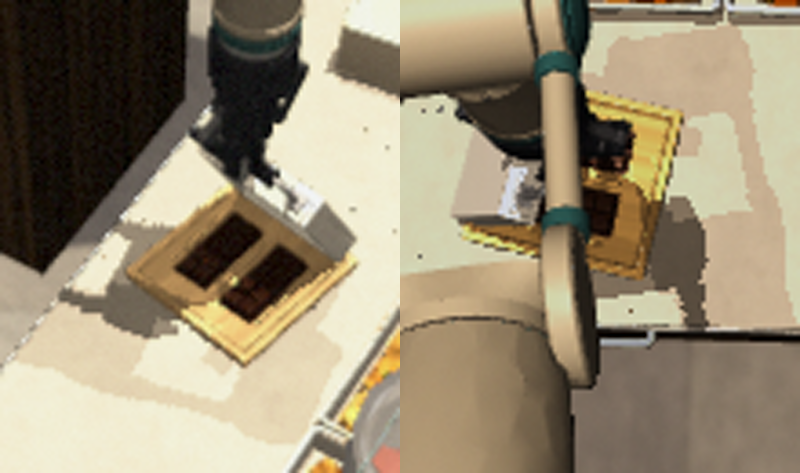

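Both bars lie pattern up in the two lanes, at (215,250) and (265,283) in the left half, and the mould is tilted at the +y end. I'll continue the arc to vertical, then lift straight up.

```bash
echo '0,0.006,-0.0024,0 | 0,0.006,-0.0022,0 | 0,0.006,-0.002,0 | 0,0.006,-0.002,0 | 0,0.006,-0.0019,0' > path.dat && python3 steer.py path.dat | grep contact; echo '0,0.006,-0.0018,0 | 0,0.006,-0.0017,0 | 0,0.006,-0.0016,0 | 0,0.006,-0.0015,0 | 0,0.006,-0.0015,0' > path.dat && python3 steer.py path.dat | grep contact; echo '0,0.006,-0.0014,0 | 0,0.006,-0.0013,0 | 0,0.006,-0.0012,0 | 0,0.006,-0.0012,0 | 0,0.006,-0.0012,0' > path.dat && python3 steer.py path.dat | grep contact;python3 d.py t 0 86 207;echo '0,0.003,-0.002,0 | 0,0.002,-0.003,0 | 0,0,-0.003,0 | 0,0,-0.004,0 | 0,0,-0.004,0' > path.dat && python3 steer.py path.dat|grep contact; python3 d.py t 0 90 250
```

```text
contact_force: [-3.8, -5.6, 16.8]
contact_force: [-1.7, -0.6, 6.8]
contact_force: [0.6, 0.3, -4.9]
clock 26.75 local now mm [-2.00e-01  7.97e+01  2.07e+02] tool y yaw err -0.0002
delta in tool axes aligned mm (x,y,z): [-0.2  6.3 -0. ] F [ 0.6  0.3 -4.9] w 0.0146 38.99775981903076
contact_force: [-0.5, 0.4, -4.0]
clock 27.17 local now mm [  0.8  83.9 224.7] tool y yaw err -0.0001
delta in tool axes aligned mm (x,y,z): [  0.8   6.1 -25.3] F [-0.5  0.4 -4. ] w 0.0146 39.02549743652344
```

```bash
echo '0,0,-0.008,0 | 0,0,-0.01,0 | 0,0,-0.012,0 | 0,0,-0.012,0 | 0,0,-0.01,0' > path.dat && python3 steer.py path.dat | grep contact; echo '0,-0.002,-0.004,0 | 0,-0.004,0,0 | 0,-0.006,0,0 | 0,-0.008,0,0 | 0,-0.01,0,0' > path.dat && python3 steer.py path.dat | grep contact; echo '-0.001,-0.012,0,0 | -0.002,-0.014,0,0 | -0.003,-0.016,0,0 | -0.003,-0.018,0,0 | -0.003,-0.018,0,0' > path.dat && python3 steer.py path.dat | grep contact;echo '-0.003,-0.018,0,0 | -0.003,-0.018,0,0 | -0.003,-0.018,0,0 | -0.003,-0.018,0,0 | -0.003,-0.018,0,0' > path.dat && python3 steer.py path.dat | grep contact;echo '-0.003,-0.018,0,0 | -0.003,-0.018,0,0 | -0.003,-0.018,0,0 | -0.003,-0.018,0,0 | -0.003,-0.018,0,0' > path.dat && python3 steer.py path.dat | grep contact;python3 d.py t 60 -366 250
```

```text
contact_force: [0.4, 0.9, -4.7]
contact_force: [-0.1, 1.0, -4.8]
contact_force: [0.7, 0.0, -4.8]
contact_force: [0.3, 0.3, -5.4]
contact_force: [0.7, -0.4, -5.0]
clock 29.25 local now mm [  42.3 -205.7  280.2] tool y yaw err 0.0004
delta in tool axes aligned mm (x,y,z): [ -17.7 -160.3   30.2] F [ 0.7 -0.4 -5. ] w 0.0144 39.18222963809967
```

```bash
echo '-0.003,-0.018,0,0 | -0.003,-0.018,0,0 | -0.003,-0.018,0,0 | -0.002,-0.018,0,0 | -0.002,-0.016,0.003,0' > path.dat && python3 steer.py path.dat | grep contact; echo '-0.001,-0.014,0.006,0 | 0,-0.012,0.008,0 | 0,-0.01,0.008,0 | 0,-0.008,0.008,0 | 0,-0.006,0.008,0' > path.dat && python3 steer.py path.dat | grep contact; echo '0,-0.004,0.008,0 | 0,-0.002,0.006,0 | 0,0,0.004,0 | 0,0,0.002,0 | 0,0,0,0' > path.dat && python3 steer.py path.dat|grep contact; echo '0,0,0,0 | 0,0,0,0 | 0,0,0,0 | 0,0,0,0 | 0,0,0,0' > path.dat && python3 steer.py path.dat |grep contact;python3 d.py t 60 -366 195
```

```text
contact_force: [-0.3, -0.6, -5.0]
contact_force: [-0.5, 0.3, -4.5]
contact_force: [0.3, 0.3, -4.5]
contact_force: [0.3, 0.5, -4.5]
clock 30.92 local now mm [  57.2 -347.7  219.6] tool y yaw err -0.0005
delta in tool axes aligned mm (x,y,z): [ -2.8 -18.3  24.6] F [ 0.3  0.5 -4.5] w 0.0148 39.14664030075073
```

```bash
echo '0,-0.002,0.004,0 | 0,-0.003,0.006,0 | 0,-0.003,0.006,0 | 0,-0.002,0.003,0 | 0,0,0.002,0' > path.dat && python3 steer.py path.dat | grep contact; echo '0,0,0,0 | 0,0,0,0' > path.dat && python3 steer.py path.dat|grep contact; python3 d.py t 60 -366 195; echo '0,0,0.001,0 | 0,0,0.001,0 | 0,0,0.001,0 | 0,0,0,0' > path.dat && python3 steer.py path.dat|grep contact; echo '0,0,0.001,0 | 0,0,0.001,0 | 0,0,0,0' > path.dat && python3 steer.py path.dat|grep contact;python3 d.py t 60 -366 195
```

```text
contact_force: [-0.3, 0.0, -4.7]
contact_force: [-0.5, 0.1, -4.5]
clock 31.5 local now mm [  57.  -357.8  198.2] tool y yaw err -0.0
delta in tool axes aligned mm (x,y,z): [-3.  -8.2  3.2] F [-0.5  0.1 -4.5] w 0.0143 39.19324994087219
contact_force: [-0.3, -1.4, -5.3]
contact_force: [-2.5, 0.4, 4.5]
clock 32.08 local now mm [  57.3 -358.3  195.1] tool y yaw err -0.0006
delta in tool axes aligned mm (x,y,z): [-2.7 -7.7  0.1] F [-2.5  0.4  4.5] w 0.0146 40.17125844955444
```

```bash
echo '0,0.003,-0.002,0 | 0,0.006,0,0 | 0,0.006,0,0 | 0,0.006,0,0 | 0,0.006,0,0' > path.dat && python3 steer.py path.dat | grep contact; echo '0,0.006,0,0 | 0,0.0065,0.0003,0 | 0,0.0065,0.0008,0 | 0,0.0065,0.0011,0 | 0,0.0065,0.0013,0' > path.dat && python3 steer.py path.dat | grep contact; echo '0,0.0065,0.0015,0 | 0,0.0062,0.0018,0 | 0,0.0062,0.0021,0 | 0,0.0062,0.0023,0 | 0,0.0061,0.0025,0' > path.dat && python3 steer.py path.dat | grep contact; python3 d.py t 60 -262 178;echo '0,0.006,0.0029,0 | 0,0.0057,0.0031,0 | 0,0.0057,0.0033,0 | 0,0.0056,0.0035,0 | 0,0.0055,0.0037,0' > path.dat && python3 steer.py path.dat|grep contact;  python3 d.py t 60 -233 161
```

```text
contact_force: [-0.1, -0.4, -3.1]
contact_force: [-1.0, 0.1, 2.1]
contact_force: [-1.2, 4.9, 10.8]
clock 33.33 local now mm [  57.6 -265.8  183.2] tool y yaw err 0.0003
delta in tool axes aligned mm (x,y,z): [-2.4  3.8  5.2] F [-1.2  4.9 10.8] w 0.0146 40.740020871162415
contact_force: [-1.6, 12.3, 19.2]
clock 33.75 local now mm [  57.9 -234.8  167.9] tool y yaw err 0.0018
delta in tool axes aligned mm (x,y,z): [-2.1  1.8  6.9] F [-1.6 12.3 19.2] w 0.0143 41.63229167461395
```

```bash
echo '0,0.004,0,0 | 0,0.006,0.001,0 | 0,0.006,0.003,0 | 0,0.0055,0.0037,0 | 0,0.005,0.004,0' > path.dat && python3 steer.py path.dat|grep contact;  python3 d.py t 60 -208 146; echo '0,0.005,0.0042,0 | 0,0.005,0.0044,0 | 0,0.0045,0.0045,0 | 0,0.0045,0.0047,0 | 0,0.004,0.005,0' > path.dat && python3 steer.py path.dat|grep contact;  python3 d.py t 60 -185 122
```

```text
contact_force: [-0.1, 0.2, -1.3]
clock 34.17 local now mm [  57.1 -211.9  152.8] tool y yaw err -0.0001
delta in tool axes aligned mm (x,y,z): [-2.9  3.9  6.8] F [-0.1  0.2 -1.3] w 0.0148 39.51913833618164
contact_force: [0.8, 2.6, 0.5]
clock 34.58 local now mm [  57.2 -188.8  130.3] tool y yaw err 0.0001
delta in tool axes aligned mm (x,y,z): [-2.8  3.8  8.3] F [0.8 2.6 0.5] w 0.0147 39.6566766500473
```

```bash
echo '0,0.0035,0.005,0 | 0,0.0035,0.005,0 | 0,0.0035,0.005,0 | 0,0.0033,0.0057,0 | 0,0.0033,0.0057,0' > path.dat && python3 steer.py path.dat|grep contact;  echo '0,0.0032,0.0057,0 | 0,0.003,0.0057,0 | 0,0.003,0.0057,0 | 0,0.002,0.006,0 | 0,0.002,0.006,0' > path.dat && python3 steer.py path.dat|grep contact;  python3 d.py t 60 -156 74;  echo '0,0.002,0.006,0 | 0,0.002,0.006,0 | 0,0.002,0.006,0 | 0,0.001,0.006,0 | 0,0.001,0.005,0' > path.dat && python3 steer.py path.dat|grep contact;  python3 d.py t 60 -146 45
```

```text
contact_force: [1.1, 4.4, -0.1]
contact_force: [0.9, 2.6, -0.2]
clock 35.42 local now mm [  56.9 -159.2   74.4] tool y yaw err -0.0005
delta in tool axes aligned mm (x,y,z): [-3.1  3.2  0.4] F [ 0.9  2.6 -0.2] w 0.0145 39.62421655654907
contact_force: [0.4, 3.2, -0.8]
clock 35.83 local now mm [  56.9 -151.2   45.4] tool y yaw err -0.0004
delta in tool axes aligned mm (x,y,z): [-3.1  5.2  0.4] F [ 0.4  3.2 -0.8] w 0.0144 39.56204116344452
```

```bash
echo '0,0.001,0.005,0 | 0,0.001,0.005,0 | 0,0.001,0.005,0 | 0,0,0.003,0 | 0,0,0.002,0' > path.dat && python3 steer.py path.dat|grep contact;  echo '0,0,0,0 | 0,0,0,0' > path.dat && python3 steer.py path.dat|grep contact;  python3 d.py t 60 -146 23;  echo '0,0,0.001,0 | 0,0,0.001,0 | 0,0,0,0' > path.dat && python3 steer.py path.dat|grep contact;  python3 d.py t 60 -146 23
```

```text
contact_force: [0.0, 2.3, -1.7]
contact_force: [0.6, 1.6, -1.7]
clock 36.42 local now mm [  56.9 -148.3   26.1] tool y yaw err -0.0002
delta in tool axes aligned mm (x,y,z): [-3.1  2.3  3.1] F [ 0.6  1.6 -1.7] w 0.0144 39.46872889995575
contact_force: [-0.4, 2.0, -2.4]
clock 36.67 local now mm [  57.  -148.2   24.2] tool y yaw err -0.0001
delta in tool axes aligned mm (x,y,z): [-3.   2.2  1.2] F [-0.4  2.  -2.4] w 0.0145 39.5305734872818
```

```bash
echo '0,0,0.001,0 | 0,0,0.0005,0 | 0,0,0,0 | 0,0,0,0' > path.dat && python3 steer.py path.dat|grep contact;  python3 d.py t 60 -146 23; echo '0,0,0,0 | 0,0,0,0 | 0,0,0,0 | 0,0,0,0' > path.dat && python3 steer.py path.dat 0.04 |grep contact; echo '0,0,-0.005,0 | 0,0,-0.01,0 | 0,0,-0.015,0 | 0,0,-0.02,0 | 0,0,-0.025,0' > path.dat && python3 steer.py path.dat|grep contact; echo '0,0,-0.025,0 | 0,0.0,-0.03,0 | 0,0,-0.03,0 | 0.03,0,-0.02,0 | 0.04,0,0,0' > path.dat && python3 steer.py path.dat|grep contact; echo '0.04,0,0,0 | 0.04,0,0,0 | 0.04,0,0,0 | 0.03,0,0,0 | 0,0,0,0' > path.dat && python3 steer.py path.dat
python3 - <<'E'
from h import *
o=[]
for n,(x,y,w,h) in {'scene':(195,120,130,150),'top':(150,130,180,105)}.items():
    d=manip.get_image(n);o.append(cv2.resize(d['img'][y:y+h,x:x+w,::-1],(300,346) if n=='scene' else (500,292),interpolation=cv2.INTER_AREA if 0 else cv2.INTER_CUBIC))
o[1]=cv2.copyMakeBorder(o[1],0,54,0,0,cv2.BORDER_CONSTANT)
cv2.imwrite('pics/g.png',np.hstack(o))
E
```

```text
contact_force: [1.0, 2.6, -0.6]
clock 37.0 local now mm [  57.1 -148.2   22.8] tool y yaw err -0.0002
delta in tool axes aligned mm (x,y,z): [-2.9  2.2 -0.2] F [ 1.   2.6 -0.6] w 0.0147 39.57572937011719
contact_force: [0.3, 0.0, 0.2]
contact_force: [0.1, 0.9, -0.2]
contact_force: [0.3, 0.2, -0.1]
clock: 38.58
position: [0.2664, 0.047, 0.2018]
ee_rot: [-0.003, 0.101, 0.995, 0.0]
contact_force: [-0.2, -1.3, 0.3]
width: 0.0399
gripper_force: 0.0
```

View pics/g.png

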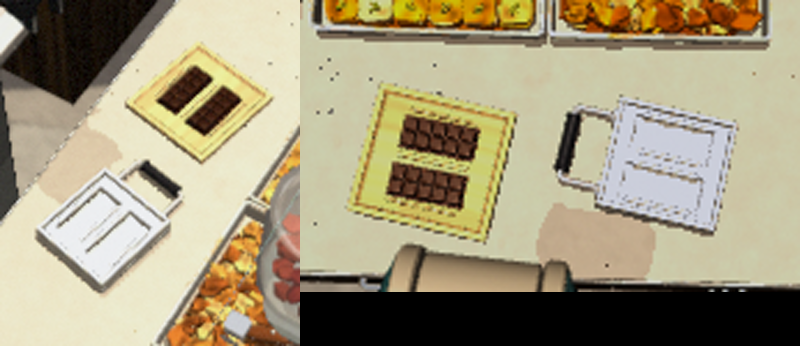

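Both bars lie pattern up in their lanes (top part, (440,137) and (427,186)). The empty mould lies flat beside the tray at (665,165), and the arm is clear.

```bash
echo '0,0,0,0 | 0,0,0,0 | 0,0,0,0' > path.dat && python3 steer.py path.dat >/dev/null; python3 -c "
from rig import manip;print(manip.sign_off())"
```

```text
the job is handed in; nothing more can be done
None
```

The job is done and handed in at about 39 s: both bars lie pattern up in the tray's lanes, the empty mould is flat on the worktop beside the tray, and the arm stayed clear of the timer, cup and shaker.

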